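# Nudge the tile-mould cover onto its dowel pins

## Robot

A 7-joint arm with a two-finger parallel gripper is mounted at the origin on the work surface. World frame = base frame: x ahead of the robot, y to its left, z up, the work surface at z = 0. Lengths are in mm, angles in rad, forces in N, time in s.
With the tool pointing down it reaches from about 425 to 975 mm from the base axis. Payload 16.7 kg.
Tool frame: the origin (TCP) lies on the front face of the gripper's body, between the roots of the fingers; the fingertips stand 73 mm ahead of it and the grasp point (between the pads) lies 54 mm ahead of it (manip.hold_point_z is the distance from the TCP to the grasp point, in mm); x points along the fingers, y is the direction in which the jaws open and shut, and the axes are right-handed (so a half turn about x gives the same grasp; the last joint's range is limited). The gripper opens to 85 mm and grips with 20 to 120 N. Pads are 22 mm wide; open, the fingers measure 114 mm over their backs; the gripper's body (76 mm by 85 mm) begins 54 mm behind the grasp point. The pads swing forward as they close: fully open they stand 13 mm farther back than shut.
Start: joints at [0.951, 0.426, 0.074, 1.606, -0.034, 1.111, -0.067], TCP at [306.144, -601.546, 303.902] pointing down, gripper open.
Joint ranges: [-2.85, 2.85], [-0.5, 2.14], [-1.23, 1.37], [0.21, 2.46], [-1.02, 4.16], [0.16, 2.05], [-2.73, 2.73]. Speed limits (rad/s): [1.89, 1.89, 2.39, 2.39, 3.01, 3.01, 3.01].

## Interface

Orientations are given as a rotation vector (axis times angle).
In Python, from workcell import manip gives the robot as it stands.
- The arm moves only by the shell command python3 -m crank 'ROWS' [FORCE]. ROWS is JSON, one flat list of numbers, 5 for each row, row after row: the shift along the tool's x, y, z in cm, then the turn about the tool's x in rad, then the closure in counts, from 0 (fully open) to 255 (shut). In form: [tx, ty, tz, roll, claw, tx, ty, tz, roll, claw, ...]. A call has 1 to 20 rows; each row is the pose to reach, as a shift and turn from the pose commanded when the call began, along the tool's axes at that moment; what a row does not reach only later rows make up. A row lasts 1/8 s, in which the tool goes at most 62.5 mm and 10.7 degrees, less where a joint would pass 70% of its speed; a pose out of reach is approached as far as the arm can. A call with a gripper value outside its range is refused whole. The fingers move at their own pace and stop on an object; FORCE is the grip in N (left out, the last holds). Time passes only in rows, so rows that repeat a pose let the fingers close. It gives the time, the measured TCP pose, the force and the opening at its end, in the units of the state.
- manip.state(): the state, without advancing time (a new reading comes with each control period).
- manip.snapshot(name): name is "side" or "top"; returns the picture (420x560x3 uint8, blue, green, red); there is no depth.
- manip.camera_model(name): a dict with "fovy" (degrees; the focal length in pixels is half the picture's height over the tangent of half this angle, whatever the lens; pixels are square), "cx", "cy" (the principal point, pixels), "rvec" (rotation vector, rad) and "tvec" (3), from world to camera coordinates, as OpenCV has them. Camera axes: x right, y down, z forward; pixel columns grow to the right and rows downward; lengths in mm; the calibration is good to about 2 mm. A picture is of the moment at which its call begins. camera_model takes no time and is no camera call.
- manip.hand_in(): hands the job in, once; it reports no verdict.
Trained networks look in the newest picture that a camera, given by its name, has taken for a name from the list of things; names that differ only in an ending like _2 or _b are one class to them, and where a whole thing is asked for, a point or a joint stands for the part that bears it (a point fixed in the world has none). Each returns a list of dicts, best first, with "confidence" (0 to 1); they miss things now and then, are a little off and sometimes report something else, mostly with a low value. They report only what shows in the picture. A call takes as long as a camera call. They do not tell look-alikes from the thing itself.
- manip.spot_in(label, camera): "position" ([x, y, z] in mm, in world coordinates, good to about 4 mm: the middle of the surface that is visible of it).
The state is a dict: "clock": time; "joint_positions": joint angles; "qd": joint speeds; "effort": joint torques, N m; "tcp_pos": TCP position; "ee_rot": TCP orientation; "wrist_force": force on the tool from outside, world axes, zero at the start; "ft_torque": the same for the moment, N m; "opening": finger opening in mm.
Only numpy, scipy, OpenCV 4.12 (cv2) and the standard library are available. Lean on these libraries where they do the work, as an engineer would, in place of code of your own. Each camera call takes 0.05 s, during which the arm holds its last target.

## Task

The aluminium cover plate of the tile mould has been laid down askew: its far end rides up on the two steel dowel pins instead of dropping over them. Nudge it with your fingertips, by its edges, until both holes drop over the pins and the plate lies flat on the wooden base, then come clear. Only push it along: do not lift it and do not touch its wooden knob, and leave the other things on the table where they are.

Things in the scene. Friction and masses are not known exactly. Their poses are not given: they have to be found in the camera images.
- base: brown wooden mould base, 290 (its x) by 300 (its y) by 18 thick, fixed to the table, at a varying place and yaw (up to 0.3 rad). Origin at the centre of its underside, on the table; x points away from the robot, y to the left, z up; its top is at z 18. It carries a rail and two pins
- rail (a point): middle of the top edge of the right-hand face of a straight dark wooden rail on the base, 20 high, 18 wide; at x = -10, y = 71 of the base, the rail runs along its x from -135 to 115. With the plate's left edge flush against this face the holes are in line with the pins to within 1 mm; the plate then only needs to slide away from the robot (+x) along the rail
- pin_left (a point): top of the left dowel pin: steel, 10 diameter, standing 9 above the base's top, tapered to 5.6 across at the top; at x = 60, y = 45 of the base
- pin_right (a point): top of the right dowel pin, the same, at x = 60, y = -45 of the base
- seat (a point): point on the base's top, x = 10, y = 0 of the base, axes as the base's: where the plate's origin lies when it is seated
- plate: loose flat aluminium cover plate, 180 (its x) by 140 (its y) by 10 thick, 0.35 to 0.65 kg. Origin at the centre of its underside, axes about as the base's. Starts about 15 to 30 to the right of the rail, up to 5 degrees askew, its near end on the base and its far end on the pins (3 degrees tilt, origin 5 above the base's top). It slides under 3 to 15 N (sticky at first); seated it lies flat and the pins stop it
- knob: dark wooden lifting knob fixed at the centre of the plate's upper face, 24 across, 32 high; not to be touched. Origin at its foot, on the plate's upper face
- near_edge (a point): middle of the lower edge of the plate's end nearest the robot (x = -90, y = 0 of the plate); this end rests on the base
- far_edge (a point): middle of the lower edge of the plate's far end (x = 90, y = 0 of the plate); it is about 10 above the base's top until the holes drop
- hole_left (a point): centre, at the plate's underside, of the left through hole, 14 in diameter, at x = 50, y = 45 of the plate; it starts roughly 10 to 30 short of its pin (nearer the robot)
- hole_right (a point): the same for the right hole, at x = 50, y = -45 of the plate
- jar: bystander: small closed glass jar, 40 across, 52 high, standing on the base to the left of the rail; origin at its underside
- wood_knife: bystander: wooden modelling spatula 170 long lying on the table to the right of the base; origin under its middle
- cup: bystander: terracotta-coloured cup, 68 across, 85 high, on the table to the left of the base; origin at its underside
- tripod_bowl: bystander: brown clay bowl on three legs, 108 across, about 65 high, on the table at the right; origin at its underside
- cluster_pot: bystander: brown clay pot of four joined cups, about 135 across, 75 high, on the table at the left; origin at its underside
Not all that is in view belongs to the job. What is shaped like the plate but red is not meant.

How it is judged (in metres and radians):
At the end, for the whole second after the job is handed in: The plate lies at rest, flat on the base (within 2 mm, tilt under 0.02 rad), each hole's centre within 4 mm of its own pin's; the bystanders are within 30 mm of where they were (z of plate in the frame of seat between -0.002 and 0.002 m and z of each of far_edge, near_edge in the frame of seat below 0.0025 m and horizontal distance between hole_left and pin_left below 0.004 m and horizontal distance between hole_right and pin_right below 0.004 m and angle between plate's own z axis and vertical below 0.02 rad and linear speed of plate below 0.01 m/s and distance of each of jar, wood_knife, cup, tripod_bowl, cluster_pot from where it was at the start of the episode below 0.03 m); the robot touches nothing.
It fails at once if the plate's near end is lifted more than 8 mm off the base (z of near_edge in the frame of seat above 0.008 m).
It fails at once if the plate's far end is lifted more than 8 mm above where it rides on the pins (z of far_edge in the frame of seat above 0.019 m).
It fails at once if the knob is touched (contact force between any of the arm, the fingers and knob above 0.5 N).
It fails at once if a bystander is moved more than 30 mm (not (distance of jar from where it was at the start of the episode below 0.03 m) or not (distance of wood_knife from where it was at the start of the episode below 0.03 m) or not (distance of cup from where it was at the start of the episode below 0.03 m) or not (distance of tripod_bowl from where it was at the start of the episode below 0.03 m) or not (distance of cluster_pot from where it was at the start of the episode below 0.03 m)).
It also fails if it takes over 48 s, if anything falls off the work surface, if the arm or the gripper's body presses on something with over 40 N, if the wrist force passes 120 N, or if a joint passes its speed limit or range.

## Working session

There is one attempt and no reset: what is moved stays moved. The work goes in short steps, Python scripts to look and compute and a shell command to move; the robot and the scene stay as the last step left them, time stands still between calls to the robot, and variables do not carry over. Pictures are saved under pics/ and viewed, and the job is handed in when it is done.

```bash
ls; mkdir -p pics; python3 - <<'E'
from workcell import manip
import cv2
for n in("side","top"):
    cv2.imwrite(f"pics/{n}0.png",manip.snapshot(n)); print(n,manip.camera_model(n))
print(manip.state())
for l in("plate","knob","base","jar","pin_left","rail"):
    for c in("top","side"):
        for d in manip.spot_in(l,c)[:3]: print(l,c,d)
E
```

```text
pics
side {'fovy': 47.08806421228308, 'cx': 280.15362902491904, 'cy': 205.33797699944475, 'rvec': array([ 0.37420303, -2.75585417,  1.17849303]), 'tvec': array([ 505.644623  ,  120.89754684, 1415.95227674])}
top {'fovy': 54.281126180533455, 'cx': 278.61666723803876, 'cy': 212.7591160479057, 'rvec': array([ 2.15209175, -2.10954419,  0.20874858]), 'tvec': array([ -23.01675816,  517.68551917, 1064.03941091])}
{'clock': 0.1, 'joint_positions': array([ 0.95050233,  0.42666878,  0.07385285,  1.60652757, -0.03411307,
        1.11082373, -0.06709635]), 'qd': array([ 1.53307344e-03,  5.46691014e-05,  1.52633729e-03, -5.37204257e-04,
        4.00757161e-04, -1.48008417e-04,  2.31512708e-04]), 'effort': array([ 6.85211504e-03, -9.51539254e+01,  3.77061412e+00, -4.64403391e+01,
        1.96397840e-02,  6.60116391e-03,  2.04800631e-04]), 'tcp_pos': array([ 306.03236037, -601.32010477,  303.28783888]), 'ee_rot': array([ 1.95927127,  0.47109239, -1.95995645]), 'wrist_force': array([-0.73826189,  0.11994559, -0.81139334]), 'ft_torque': array([ 0.03507219,  0.04777635, -0.04227976]), 'opening': 85.36
[... 988 characters left out ...]
 {'position': [676.6, 156.1, 67.3], 'confidence': 0.72}
jar top {'position': [614.2, 48.0, 19.2], 'confidence': 0.4}
jar side {'position': [676.4, 172.7, 56.8], 'confidence': 0.63}
jar side {'position': [602.1, 17.8, 37.6], 'confidence': 0.48}
pin_left top {'position': [611.3, 49.2, 16.8], 'confidence': 0.65}
pin_left side {'position': [603.7, 93.0, 18.4], 'confidence': 0.84}
pin_left side {'position': [675.3, 171.9, 55.7], 'confidence': 0.34}
rail top {'position': [610.7, 46.7, 19.0], 'confidence': 0.86}
rail top {'position': [677.2, 155.4, 71.2], 'confidence': 0.6}
rail top {'position': [608.2, -2.0, 62.4], 'confidence': 0.16}
rail side {'position': [603.6, 91.1, 15.3], 'confidence': 0.65}
```

View pics/top0.png

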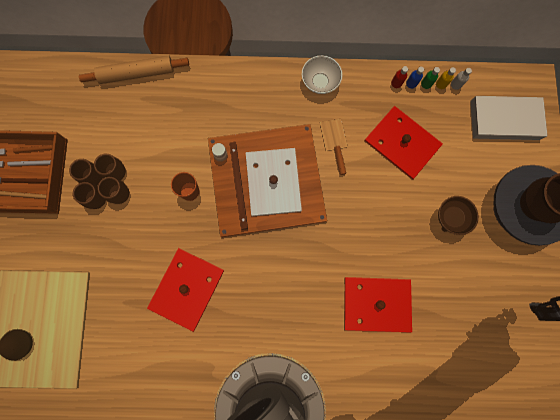

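View pics/side0.png

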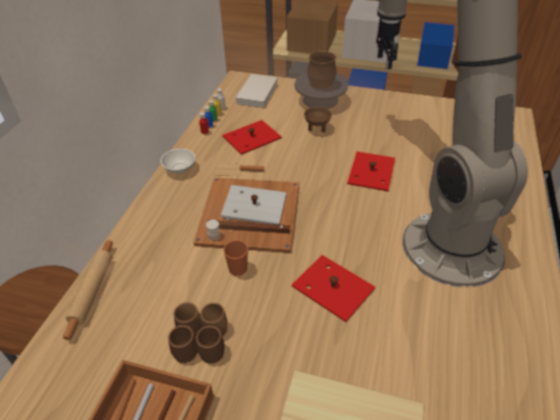

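Candidates: the silver plate at top (273,181), and red look-alikes at (404,143), (186,290) and (378,305). I choose the silver one, which lies on the wooden base. Checking it in a close crop.

```bash
python3 - <<'E'
import cv2
a=cv2.imread("pics/top0.png")[115:245,200:350]
cv2.imwrite("pics/crop0.png",cv2.resize(a,None,fx=4.6,fy=4.6,interpolation=cv2.INTER_CUBIC))
a=cv2.imread("pics/side0.png")[170:260,190:310]
cv2.imwrite("pics/crop0s.png",cv2.resize(a,None,fx=6,fy=6,interpolation=cv2.INTER_CUBIC))
E
```

```text
(no output)
```

View pics/crop0.png

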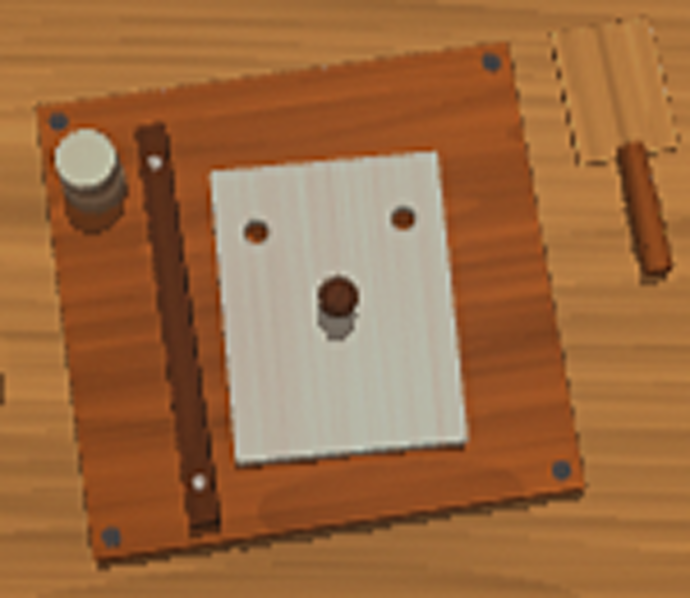

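View pics/crop0s.png

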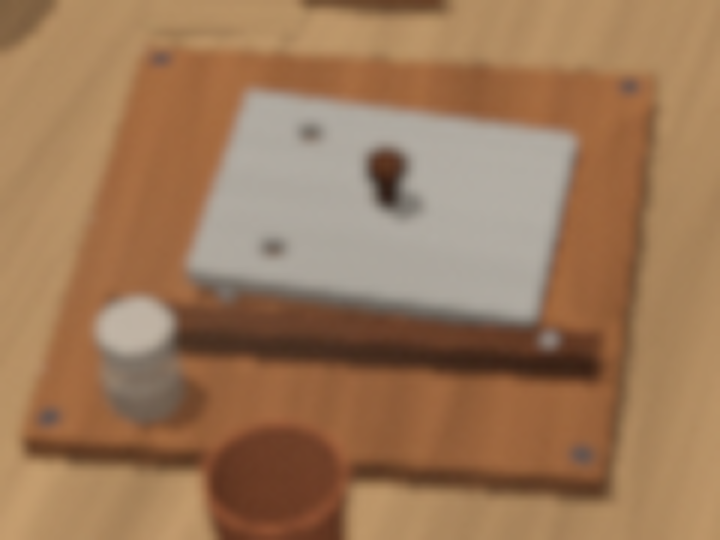

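The crop confirms it: silver plate, knob at crop (338,297), holes at (256,231) and (402,217), dark rail on its left and jar at the far left of the base. Now fitting the base and plate poses.

```bash
cat > h.py <<'E'
import numpy as np, cv2
from scipy.optimize import least_squares
from scipy.spatial.transform import Rotation as R
from workcell import manip
def cam(n):
    c=manip.camera_model(n); f=210/np.tan(np.radians(c['fovy'])/2)
    return np.array([[f,0,c['cx']],[0,f,c['cy']],[0,0,1]]),np.array(c['rvec']),np.array(c['tvec'])
def proj(P,n):
    K,r,t=cam(n); return cv2.projectPoints(np.array(P,float).reshape(-1,1,3),r,t,K,None)[0].reshape(-1,2)
def ray(uv,n,z):
    K,r,t=cam(n); M=cv2.Rodrigues(r)[0]
    d=M.T@np.linalg.solve(K,[uv[0],uv[1],1]); C=-M.T@t
    return C+d*(z-C[2])/d[2]
def T(p,yaw,pitch=0): # pitch>0 : far end up
    return lambda L: np.array(L,float)@(R.from_euler('ZY',[yaw,-pitch]).as_matrix()).T+np.array(p)
def quad(img,mask,k=6):
    m=max(cv2.findContours(mask,cv2.RETR_EXTERNAL,cv2.CHAIN_APPROX_NONE)[0],key=cv2.contourArea)
    q=None
    for e in np.linspace(.01,.08,30):
        q=cv2.approxPolyDP(cv2.convexHull(m),e*cv2.arcLength(m,True),True).reshape(-1,2).astype(float)
        if len(q)<=4: break
    P=m.reshape(-1,2).astype(float); L=[]
    for i in range(4):
        a,b=q[i],q[(i+1)%4]; d=(b-a)/np.linalg.norm(b-a); s=(P-a)@d/np.linalg.norm(b-a)
        off=abs((P-a)@np.array([-d[1],d[0]]))
        sel=P[(s>.12)&(s<.88)&(off<6)]
        l=cv2.fitLine(sel.astype(np.float32),cv2.DIST_HUBER,0,.01,.01).ravel(); L.append(l)
    C=[]
    for i in range(4):
        a,b=L[i-1],L[i]; s=np.linalg.solve(np.array([a[:2],-b[:2]]).T,b[2:]-a[2:]); C.append(a[2:]+s[0]*a[:2])
    return np.array(C)
def plate_corners(n,img,roi):
    x0,y0,x1,y1=roi; k=6
    a=cv2.resize(img[y0:y1,x0:x1],None,fx=k,fy=k,interpolation=cv2.INTER_CUBIC)
    h=cv2.cvtColor(a,cv2.COLOR_BGR2HSV)
    m=((h[...,1]<75)&(h[...,2]>110)).astype(np.uint8)*255
    m=cv2.morphologyEx(m,cv2.MORPH_OPEN,np.ones((25,25)))
    cv2.imwrite("pics/mask.png",m)
    return (quad(a,m)+.5)/k-.5+[x0,y0]
def order(C,n): # FL,FR,NR,NL by approx world
    W=np.array([ray(c,n,30)[:2] for c in C]); W0=W-W.mean(0)
    c,s=np.cos(.1),np.sin(.1); L=W0@np.array([[c,-s],[s,c]])
    key=[(1,1),(1,-1),(-1,-1),(-1,1)]
    return np.array([C[np.argmax(L[:,0]*k[0]/90+L[:,1]*k[1]/70)] for k in key])
PC=[[90,70,10],[90,-70,10],[-90,-70,10],[-90,70,10]]
def fit_plate(C,n,z,pitch):
    f=lambda v:(proj(T([v[0],v[1],z],v[2],pitch)(PC),n)-C).ravel()
    r=least_squares(f,[605,5,.1]); return r.x,np.abs(r.fun).max()
E
python3 - <<'E'
from h import *
# base from hand-picked top corners
px=np.array([[38,104],[509,42],[583,489],[97,560]]);px=(px+.5)/4.6-.5+[200,115]
BC=[[145,150,18],[145,-150,18],[-145,-150,18],[-145,150,18]]
r=least_squares(lambda v:(proj(T([v[0],v[1],0],v[2])(BC),"top")-px).ravel(),[605,30,.1]);print("base",r.x,r.fun.round(2))
b=r.x
ps=np.array([[148,48],[655,75],[607,488],[25,443]]);ps=(ps+.5)/6-.5+[190,170]
BCs=[[145,-150,18],[-145,-150,18],[-145,150,18],[145,150,18]]
r=least_squares(lambda v:(proj(T([v[0],v[1],0],v[2])(BCs),"side")-ps).ravel(),[605,30,.1]);print("base side",r.x,r.fun.round(2))
img=cv2.imread("pics/top0.png")
C=order(plate_corners("top",img,(230,135,315,225)),"top");print(C)
p,e=fit_plate(C,"top",23,.0524);print("plate",p,e)
# holes & rail check
for name,l in dict(hl=[50,45,10],hr=[50,-45,10]).items(): print(name,(proj(T([p[0],p[1],23],p[2],.0524)([l]),"top")-[200,115]+.5)*4.6)
c,s=np.cos(b[2]),np.sin(b[2]);d=p[:2]-b[:2];print("plate in base",[c*d[0]+s*d[1],-s*d[0]+c*d[1]],p[2]-b[2])
print((proj(T([b[0],b[1],0],b[2])([[-135,71,38],[115,71,38]]),"top")-[200,115]+.5)*4.6)
print(R.from_rotvec([1.959,.471,-1.96]).as_matrix().round(3))
print(manip.state()['ee_rot'])
E
```

```text
base [6.21662334e+02 2.34020551e+01 1.65537249e-01] [-0.17  0.11  0.2  -0.23  0.81 -0.   -0.83  0.06]
base side [6.16648748e+02 2.98476287e+01 1.70059193e-01] [-0.41 -0.09  0.62  0.45  0.61 -0.49 -0.82  0.  ]
[[245.48218918 152.1403656 ]
 [294.39318085 147.73336792]
 [301.03599548 210.58559418]
 [251.02801323 215.27825165]]
plate [6.10727682e+02 4.56690938e+00 1.16390149e-01] 0.2971629062314207
hl [[256.76507759 232.90273433]]
hr [[403.71344913 219.67508314]]
plate in base [np.float64(-13.888872803802958), np.float64(-16.77583200144473)] -0.04914710079991552
[[220.43372555 520.64474466]
 [166.39686028 121.90470385]]
[[-0.001  0.454 -0.891]
 [ 0.001 -0.891 -0.454]
 [-1.    -0.001  0.   ]]
[ 1.95920486  0.46993178 -1.95918914]
```

```bash
python3 -m crank --help 2>&1 | head -20
```

```text
invalid input: not JSON, or not a number
```

Base (top camera): about (622, 23), yaw 0.166. In the base frame the plate is at (-14, -17) with yaw -0.049, so it needs about 17 mm to the left and then about 24 mm forward. I'll move above the right side with the jaws open along the base's x.

```bash
python3 -m crank '[0,-30,-51.4,-1.267,0, 0,-30,-51.4,-1.267,0, 0,-30,-51.4,-1.267,0, 0,-30,-51.4,-1.267,0, 0,-30,-51.4,-1.267,0, 0,-30,-51.4,-1.267,0, 0,-30,-51.4,-1.267,0, 0,-30,-51.4,-1.267,0, 0,-30,-51.4,-1.267,0, 0,-30,-51.4,-1.267,0, 0,-30,-51.4,-1.267,0, 0,-30,-51.4,-1.267,0, 0,-30,-51.4,-1.267,0]'
```

```text
clock: 2.33
tcp_pos: [627.7, -102.5, 304.0]
ee_rot: [1.086, 1.282, -1.087]
wrist_force: [0.5, 0.1, 0.7]
opening: 85.7
```

```bash
python3 -m crank '[6,0,0,0,0, 12,0,0,0,0, 18,0,0,0,0, 18.4,0,0,0,0, 18.4,0,0,0,0]'
python3 - <<'E'
from h import *
s=manip.state(); print(s['tcp_pos'],s['wrist_force']); print(R.from_rotvec(s['ee_rot']).as_matrix().round(3))
t=manip.snapshot("top"); a=t[100:250,200:360]; cv2.imwrite("pics/c1.png",cv2.resize(a,None,fx=4,fy=4,interpolation=cv2.INTER_CUBIC))
t=manip.snapshot("side"); a=t[140:270,180:330]; cv2.imwrite("pics/c1s.png",cv2.resize(a,None,fx=4.6,fy=4.6,interpolation=cv2.INTER_CUBIC))
E
```

```text
clock: 2.95
tcp_pos: [628.9, -101.5, 121.7]
ee_rot: [1.086, 1.282, -1.085]
wrist_force: [1.0, -0.7, 0.2]
opening: 85.5
[ 628.91950609 -101.54490625  121.69866841] [ 1.01117063 -0.72073865  0.22622729]
[[ 0.001  0.986  0.165]
 [-0.     0.165 -0.986]
 [-1.     0.001  0.   ]]
```

View pics/c1.png

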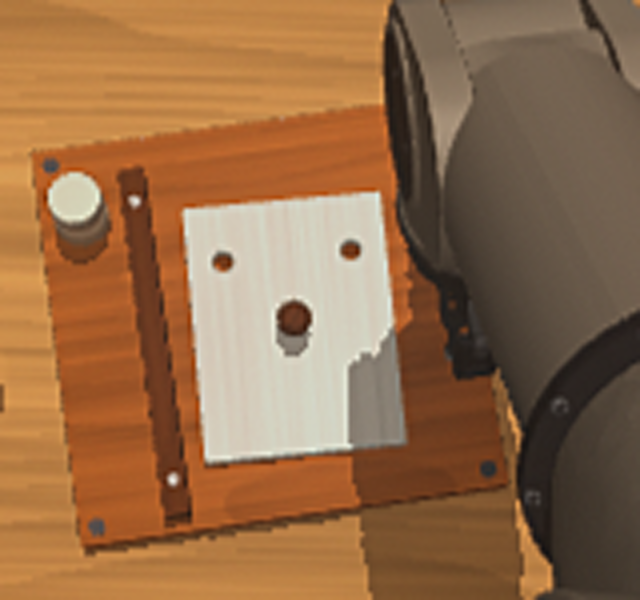

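View pics/c1s.png

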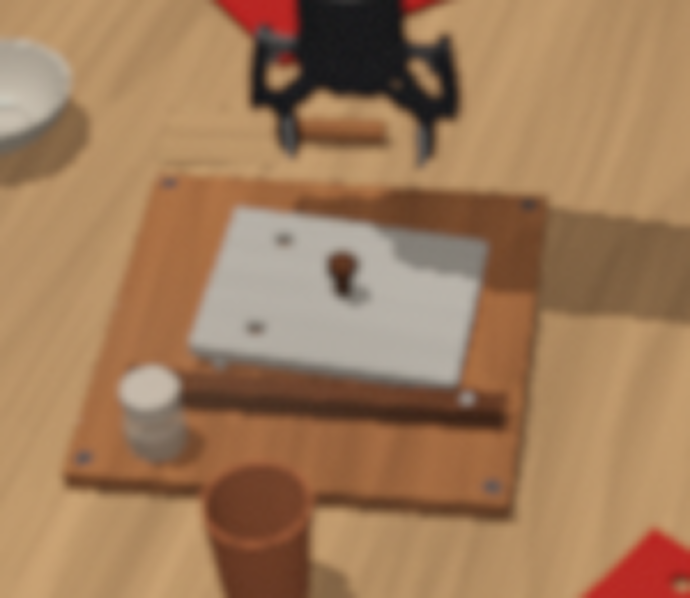

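```bash
python3 - <<'E'
from h import *
s=manip.state();M=R.from_rotvec(s['ee_rot']).as_matrix()
for L in(60,66,73):
    print(L,((proj([s['tcp_pos']+M@[L,y,0] for y in(48,-48)],"side")-[180,140]+.5)*4.6).round(0).tolist())
E
python3 -m crank '[1,0,0,0,0, 2,0,0,0,0, 2.2,0,0,0,0, 2.4,0,0,0,0, 2.4,0,0,0,0]'
```

```text
60 [[293.0, 152.0], [427.0, 160.0]]
66 [[293.0, 158.0], [427.0, 167.0]]
73 [[294.0, 166.0], [427.0, 174.0]]
clock: 3.68
tcp_pos: [628.2, -101.0, 95.9]
ee_rot: [1.085, 1.284, -1.085]
wrist_force: [0.0, -0.6, -0.7]
opening: 85.2
```

Open fingertips reach about 60 mm past the TCP. I'll descend in small steps.

```bash
python3 -m crank '[0.6,0,0,0,0, 0.9,0,0,0,0, 1.1,0,0,0,0, 1.1,0,0,0,0]'; python3 -m crank '[0.2,0,0,0,0, 0.2,0,0,0,0]';
```

```text
clock: 4.18
tcp_pos: [628.1, -101.0, 84.8]
ee_rot: [1.085, 1.284, -1.085]
wrist_force: [0.4, 0.7, 0.3]
opening: 85.5
clock: 4.42
tcp_pos: [628.1, -101.1, 82.8]
ee_rot: [1.085, 1.284, -1.085]
wrist_force: [-1.0, 0.1, 0.8]
opening: 85.6
```

```bash
python3 -m crank '[0,0,-0.6,0,0, 0,0,-1.2,0,0, 0,0,-1.8,0,0, 0,0,-1.8,0,0]'; python3 -m crank '[0,0,-0.3,0,0, 0,0,-0.6,0,0, 0,0,-0.6,0,0]'; python3 -m crank '[0,0,-0.3,0,0, 0,0,-0.6,0,0, 0,0,-0.6,0,0]'
python3 - <<'E'
from h import *
t=manip.snapshot("top"); a=t[100:250,200:360]; cv2.imwrite("pics/c2.png",cv2.resize(a,None,fx=4,fy=4,interpolation=cv2.INTER_CUBIC))
t=manip.snapshot("side"); a=t[140:270,180:330]; cv2.imwrite("pics/c2s.png",cv2.resize(a,None,fx=4.6,fy=4.6,interpolation=cv2.INTER_CUBIC))
E
```

```text
clock: 4.92
tcp_pos: [625.1, -82.4, 83.0]
ee_rot: [1.085, 1.284, -1.084]
wrist_force: [0.2, 0.8, 0.2]
opening: 85.3
clock: 5.3
tcp_pos: [624.2, -77.2, 83.0]
ee_rot: [1.085, 1.284, -1.085]
wrist_force: [-0.3, 0.2, -0.0]
opening: 85.4
clock: 5.68
tcp_pos: [623.1, -71.0, 82.9]
ee_rot: [1.085, 1.284, -1.085]
wrist_force: [-0.1, -0.4, -0.1]
opening: 85.2
```

View pics/c2.png

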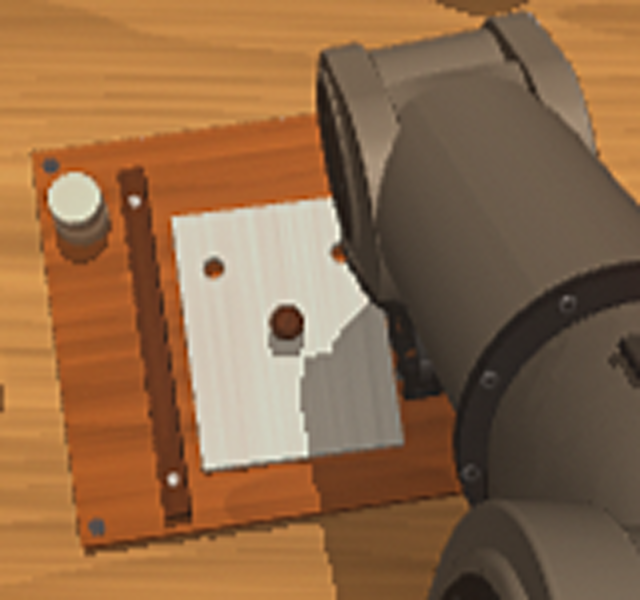

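View pics/c2s.png

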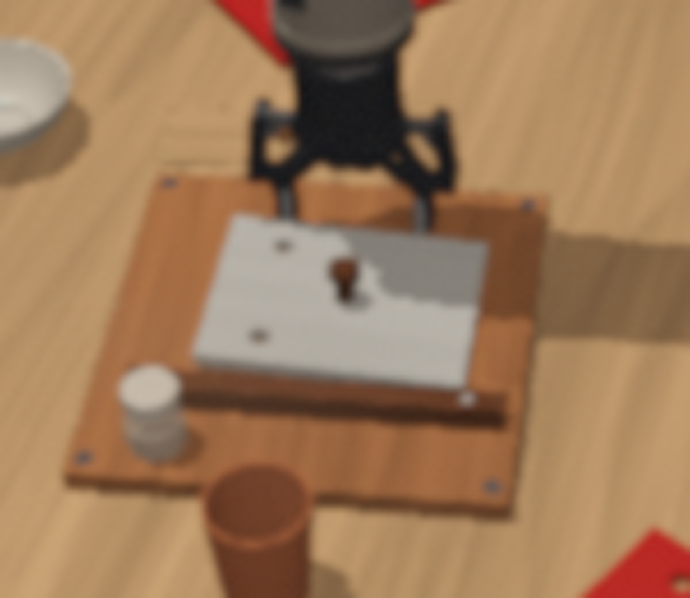

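The plate has turned nearly parallel to the rail: left edge from (172,215) to (204,470), with a gap of about 10 mm. Continuing the push.

```bash
python3 -m crank '[0,0,-0.3,0,0, 0,0,-0.6,0,0, 0,0,-0.6,0,0]'; python3 -m crank '[0,0,-0.2,0,0, 0,0,-0.4,0,0, 0,0,-0.4,0,0]'
python3 - <<'E'
from h import *
t=manip.snapshot("top"); a=t[100:250,200:360]; cv2.imwrite("pics/c3.png",cv2.resize(a,None,fx=4,fy=4,interpolation=cv2.INTER_CUBIC))
E
```

```text
clock: 6.15
tcp_pos: [622.1, -65.2, 82.9]
ee_rot: [1.085, 1.284, -1.085]
wrist_force: [-1.0, 0.1, -0.1]
opening: 85.6
clock: 6.52
tcp_pos: [621.5, -61.3, 83.0]
ee_rot: [1.085, 1.284, -1.085]
wrist_force: [-0.3, -0.7, -0.1]
opening: 85.6
```

View pics/c3.png

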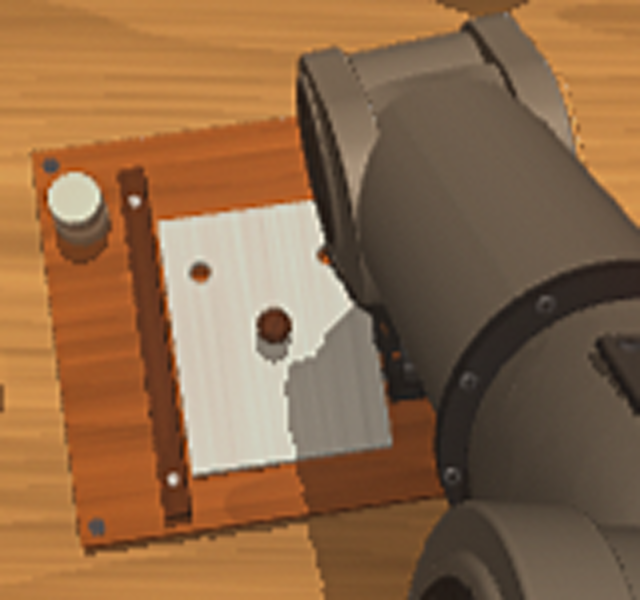

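```bash
for i in 1 2 3; do :; done; python3 -m crank '[0,0,-0.2,0,0, 0,0,-0.2,0,0]'; python3 -m crank '[0,0,-0.2,0,0, 0,0,-0.2,0,0]'
python3 - <<'E'
from h import *
t=manip.snapshot("top"); a=t[100:250,200:360]; cv2.imwrite("pics/c4.png",cv2.resize(a,None,fx=4,fy=4,interpolation=cv2.INTER_CUBIC))
t=manip.snapshot("side"); a=t[140:270,180:330]; cv2.imwrite("pics/c4s.png",cv2.resize(a,None,fx=4.6,fy=4.6,interpolation=cv2.INTER_CUBIC))
E
```

```text
clock: 6.82
tcp_pos: [621.2, -59.4, 82.9]
ee_rot: [1.085, 1.284, -1.085]
wrist_force: [-0.4, -1.4, 0.3]
opening: 85.4
clock: 7.08
tcp_pos: [620.9, -57.4, 82.9]
ee_rot: [1.085, 1.284, -1.085]
wrist_force: [0.0, -0.4, -0.2]
opening: 85.3
```

View pics/c4.png

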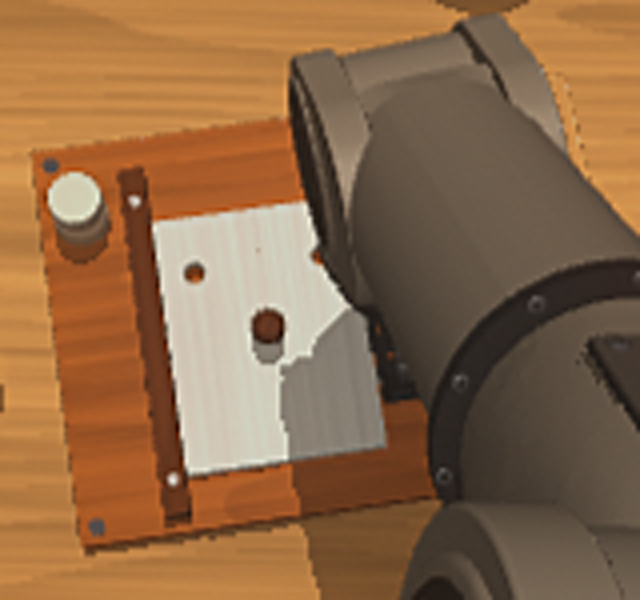

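View pics/c4s.png

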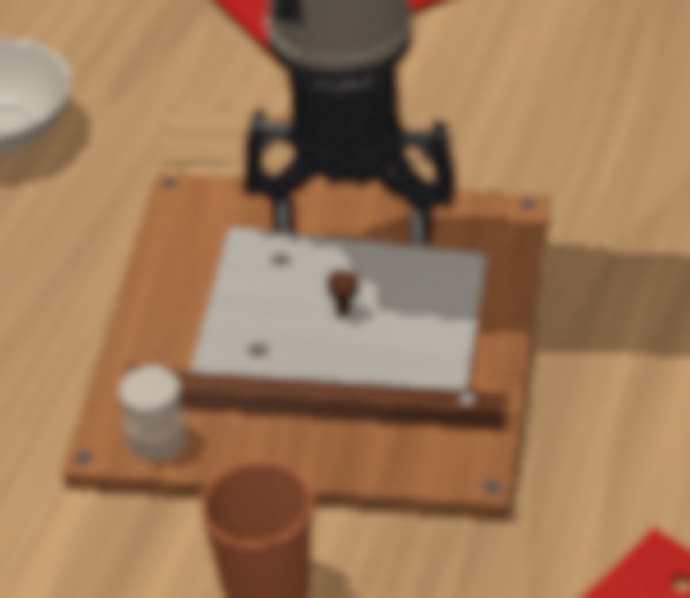

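```bash
python3 -m crank '[0,0,-0.1,0,0, 0,0,-0.1,0,0]'; python3 -m crank '[0,0,-0.1,0,0, 0,0,-0.1,0,0]';python3 -m crank '[0,0,-0.1,0,0, 0,0,-0.1,0,0]'
```

```text
clock: 7.42
tcp_pos: [620.9, -57.0, 83.0]
ee_rot: [1.085, 1.283, -1.085]
wrist_force: [2.1, -3.9, -0.7]
opening: 85.5
clock: 7.68
tcp_pos: [620.9, -56.9, 83.1]
ee_rot: [1.085, 1.282, -1.086]
wrist_force: [2.4, -8.2, -1.5]
opening: 85.4
clock: 7.92
tcp_pos: [620.8, -56.8, 83.1]
ee_rot: [1.085, 1.281, -1.087]
wrist_force: [4.3, -12.8, -2.0]
opening: 85.9
```

```bash
python3 -m crank '[0,0,-0.1,0,0, 0,0,-0.2,0,0, 0,0,-0.2,0,0]'
python3 - <<'E'
from h import *
s=manip.state();print(R.from_rotvec(s['ee_rot']).as_matrix().round(4)[:,1],s['ft_torque'])
t=manip.snapshot("top"); a=t[140:230,220:310]; cv2.imwrite("pics/c5.png",cv2.resize(a,None,fx=6.6,fy=6.6,interpolation=cv2.INTER_CUBIC))
E
```

```text
clock: 8.3
tcp_pos: [620.7, -56.5, 83.2]
ee_rot: [1.085, 1.279, -1.088]
wrist_force: [6.5, -20.7, -2.2]
opening: 85.0
[9.865e-01 1.637e-01 9.000e-04] [-4.27106859 -1.17890437  0.44558353]
```

View pics/c5.png

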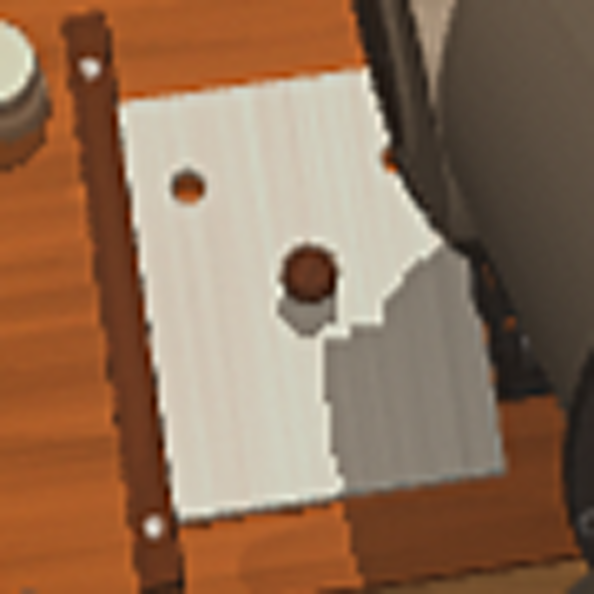

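The plate's edge is flush along the whole rail, from (120,105) to (178,520), with 20 N steady. Backing off and raising.

```bash
python3 -m crank '[0,0,1.5,0,0, 0,0,4,0,0, 0,0,4,0,0, -5,0,4,0,0, -10,0,4,0,0, -10,0,4,0,0]'
python3 - <<'E'
from h import *
s=manip.state();print(s['joint_positions'].round(2),s['tcp_pos'],s['wrist_force'])
M=R.from_rotvec(s['ee_rot']).as_matrix();print(M.round(4))
for X in((486.6,0.8),):print(M.T@(np.array([*X,s['tcp_pos'][2]])-s['tcp_pos']))
t=manip.snapshot("top"); a=t[100:250,200:360]; cv2.imwrite("pics/c6.png",cv2.resize(a,None,fx=4,fy=4,interpolation=cv2.INTER_CUBIC))
E
```

```text
clock: 9.1
tcp_pos: [628.4, -91.3, 187.0]
ee_rot: [1.087, 1.279, -1.081]
wrist_force: [0.4, -0.2, -1.6]
opening: 85.1
[ 0.32  0.5  -0.36  1.78  0.22  0.89  0.03] [628.39017731 -91.32251792 186.99791485] [ 0.43785255 -0.21114487 -1.57862155]
[[ 0.006   0.986   0.1668]
 [ 0.      0.1668 -0.986 ]
 [-1.      0.0059  0.001 ]]
[  -0.85256353 -124.43620167 -114.48107939]
```

View pics/c6.png

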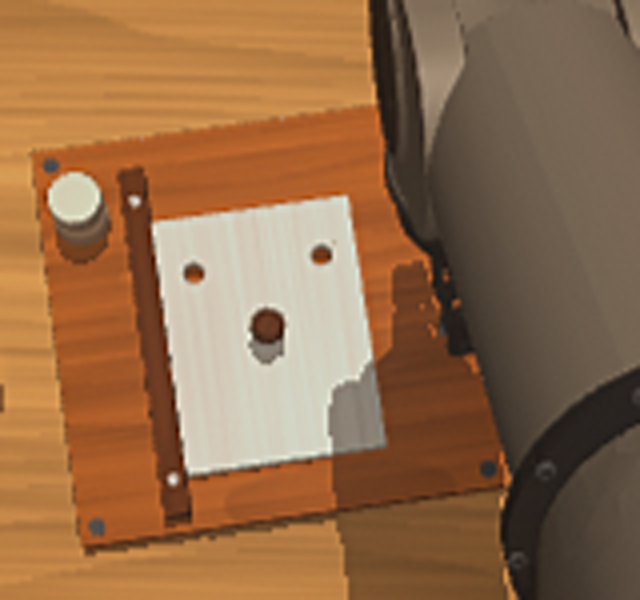

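```bash
python3 -m crank '[0,-12.4,-11.4,1.571,0, 0,-12.4,-11.4,1.571,0, 0,-12.4,-11.4,1.571,0, 0,-12.4,-11.4,1.571,0, 0,-12.4,-11.4,1.571,0, 0,-12.4,-11.4,1.571,0, 0,-12.4,-11.4,1.571,0, 0,-12.4,-11.4,1.571,0, 0,-12.4,-11.4,1.571,0, 0,-12.4,-11.4,1.571,0]'
python3 - <<'E'
from h import *
s=manip.state();print(s['joint_positions'].round(2),s['tcp_pos'],s['wrist_force'])
M=R.from_rotvec(s['ee_rot']).as_matrix();print(M.round(4))
t=manip.snapshot("top"); a=t[100:250,200:360]; cv2.imwrite("pics/c7.png",cv2.resize(a,None,fx=4,fy=4,interpolation=cv2.INTER_CUBIC))
E
```

```text
clock: 10.4
tcp_pos: [484.8, 0.1, 182.1]
ee_rot: [2.132, 0.18, -2.136]
wrist_force: [0.7, -0.0, -0.3]
opening: 85.5
[-0.04  0.28 -0.1   2.13  0.04  0.74 -1.58] [4.84819053e+02 9.92657114e-02 1.82084932e+02] [ 0.72883991 -0.03588903 -0.31959994]
[[-1.700e-03  1.672e-01 -9.859e-01]
 [ 0.000e+00 -9.859e-01 -1.672e-01]
 [-1.000e+00 -3.000e-04  1.700e-03]]
```

View pics/c7.png

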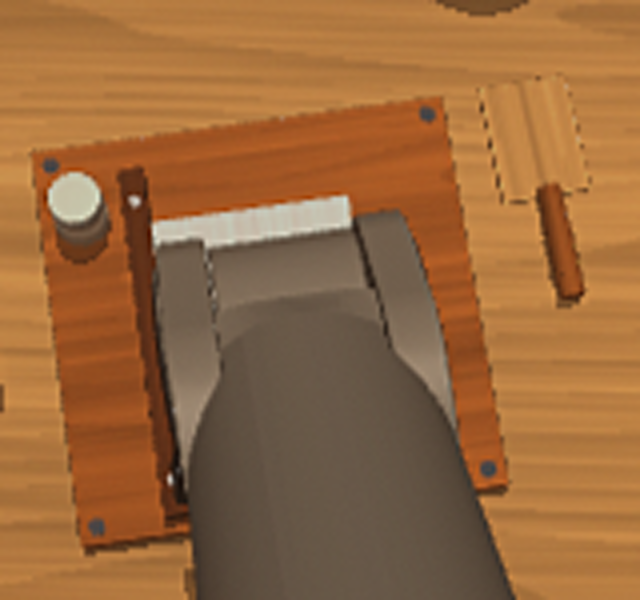

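```bash
python3 -m crank '[5,0,0,0,0, 9,0,0,0,0, 9.9,0,0,0,0, 9.9,0,0,0,0, 9.9,0,0,0,0]'
python3 - <<'E'
from h import *
s=manip.state();print(s['tcp_pos'],s['wrist_force'])
t=manip.snapshot("side"); a=t[140:270,180:330]; cv2.imwrite("pics/c8s.png",cv2.resize(a,None,fx=4.6,fy=4.6,interpolation=cv2.INTER_CUBIC))
E
```

```text
clock: 11.08
tcp_pos: [486.2, -0.3, 85.2]
ee_rot: [2.136, 0.179, -2.132]
wrist_force: [-0.6, -0.2, -0.4]
opening: 85.6
[ 4.86177642e+02 -3.03202794e-01  8.52058837e+01] [-0.60794031 -0.17931814 -0.401399  ]
```

View pics/c8s.png

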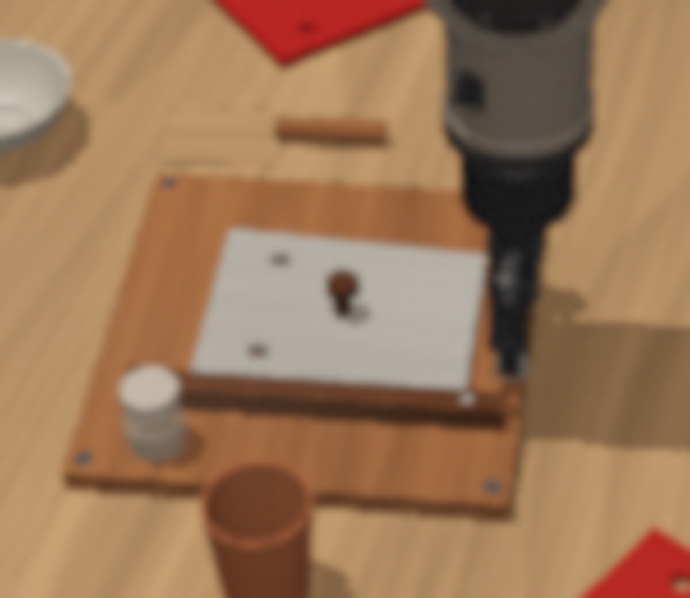

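Two fingers stand clear of the near end, with a gap of about 1-2 cm, and the rail is clear. Lowering slightly and pushing +x.

```bash
python3 -m crank '[0.3,0,0,0,0, 0.3,0,-0.8,0,0, 0.3,0,-1.6,0,0, 0.3,0,-1.6,0,0]'; python3 -m crank '[0,0,-0.4,0,0, 0,0,-0.8,0,0, 0,0,-1.2,0,0, 0,0,-1.2,0,0]'; python3 - <<'E'
from h import *
s=manip.state();print(s['tcp_pos'],s['wrist_force'])
t=manip.snapshot("side"); a=t[140:270,180:330]; cv2.imwrite("pics/c9s.png",cv2.resize(a,None,fx=4.6,fy=4.6,interpolation=cv2.INTER_CUBIC))
E
```

```text
clock: 11.62
tcp_pos: [502.1, 2.5, 81.0]
ee_rot: [2.135, 0.179, -2.134]
wrist_force: [-0.0, -0.6, 0.8]
opening: 85.4
clock: 12.12
tcp_pos: [513.5, 4.4, 80.9]
ee_rot: [2.135, 0.179, -2.134]
wrist_force: [0.2, -0.0, -0.3]
opening: 85.8
[513.52645221   4.3969172   80.90285742] [ 0.19008512 -0.03635723 -0.34881396]
```

View pics/c9s.png

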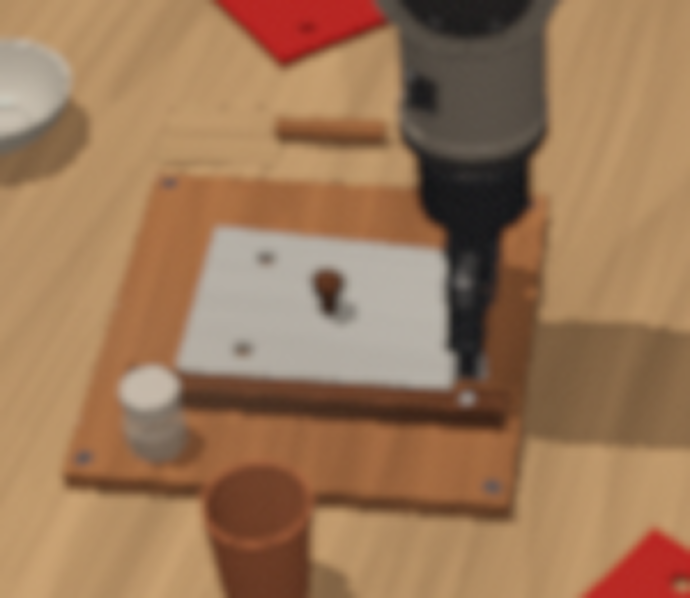

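Contact made: the plate has moved forward, left edge still along the rail. Continuing.

```bash
python3 -m crank '[0,0,-0.3,0,0, 0,0,-0.6,0,0, 0,0,-0.9,0,0, 0,0,-0.9,0,0]';python3 -m crank '[0,0,-0.2,0,0, 0,0,-0.2,0,0]'; python3 -m crank '[0,0,-0.2,0,0, 0,0,-0.2,0,0]'; python3 - <<'E'
from h import *
t=manip.snapshot("side"); a=t[140:270,180:330]; cv2.imwrite("pics/c10s.png",cv2.resize(a,None,fx=4.6,fy=4.6,interpolation=cv2.INTER_CUBIC))
t=manip.snapshot("top"); a=t[100:250,200:360]; cv2.imwrite("pics/c10.png",cv2.resize(a,None,fx=4,fy=4,interpolation=cv2.INTER_CUBIC))
E
```

```text
clock: 12.68
tcp_pos: [522.5, 5.9, 81.0]
ee_rot: [2.135, 0.179, -2.134]
wrist_force: [-0.8, -0.0, 0.8]
opening: 85.5
clock: 12.92
tcp_pos: [524.1, 6.2, 81.0]
ee_rot: [2.135, 0.178, -2.134]
wrist_force: [-2.4, -1.0, 1.6]
opening: 85.3
clock: 13.18
tcp_pos: [526.5, 6.6, 81.1]
ee_rot: [2.136, 0.179, -2.133]
wrist_force: [0.1, -0.0, -0.7]
opening: 85.2
```

View pics/c10s.png

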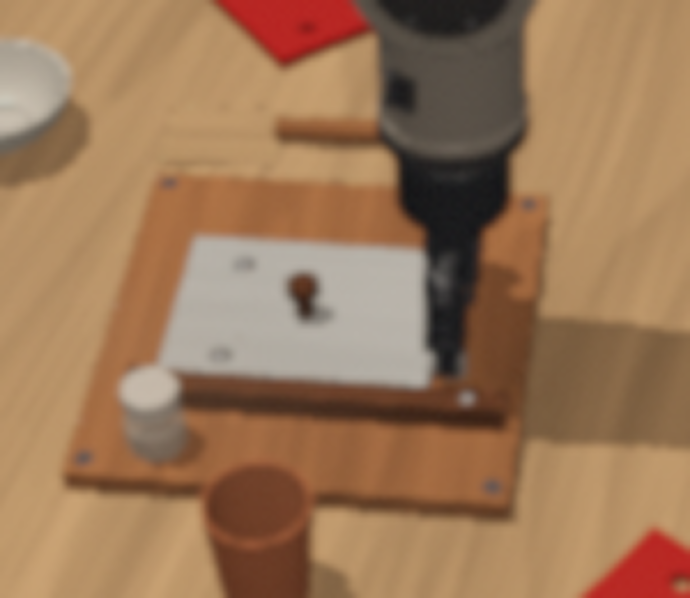

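View pics/c10.png

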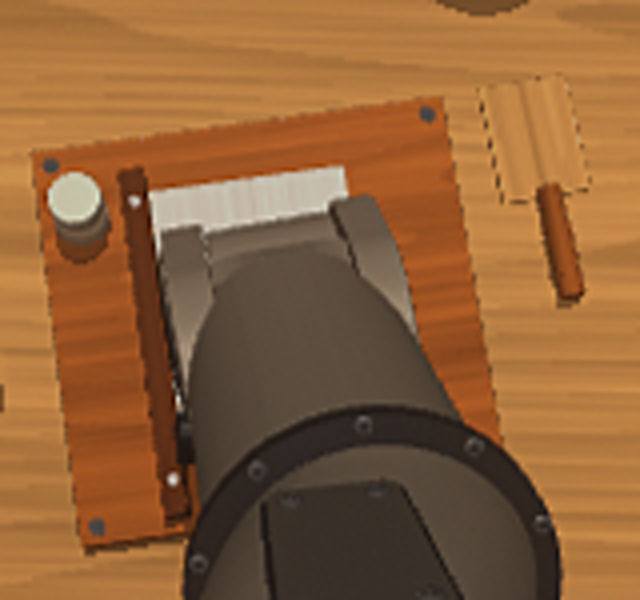

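The holes now show bright pins in them (side crop (244,264), (221,354)), so it may have dropped. Small further steps to feel whether the pins stop it.

```bash
python3 -m crank '[0,0,-0.1,0,0, 0,0,-0.1,0,0]'; python3 -m crank '[0,0,-0.1,0,0, 0,0,-0.1,0,0]'; python3 -m crank '[0,0,-0.1,0,0, 0,0,-0.1,0,0]'
```

```text
clock: 13.52
tcp_pos: [527.1, 6.7, 81.0]
ee_rot: [2.135, 0.179, -2.134]
wrist_force: [-0.4, 0.8, 0.2]
opening: 85.5
clock: 13.78
tcp_pos: [528.0, 6.8, 81.0]
ee_rot: [2.135, 0.178, -2.134]
wrist_force: [0.3, -0.4, 0.7]
opening: 85.2
clock: 14.02
tcp_pos: [528.9, 7.0, 80.9]
ee_rot: [2.134, 0.178, -2.134]
wrist_force: [0.4, 0.2, 0.2]
opening: 85.8
```

```bash
python3 -m crank '[0,0,-0.1,0,0, 0,0,-0.1,0,0]'; python3 -m crank '[0,0,-0.1,0,0, 0,0,-0.1,0,0]'; python3 - <<'E'
from h import *
t=manip.snapshot("side"); a=t[170:250,200:290]; cv2.imwrite("pics/c11s.png",cv2.resize(a,None,fx=7,fy=7,interpolation=cv2.INTER_CUBIC))
E
```

```text
clock: 14.28
tcp_pos: [529.4, 7.0, 80.8]
ee_rot: [2.133, 0.178, -2.135]
wrist_force: [-4.3, -0.5, 3.7]
opening: 85.2
clock: 14.52
tcp_pos: [530.9, 7.3, 80.9]
ee_rot: [2.135, 0.178, -2.134]
wrist_force: [-2.4, -1.1, 0.3]
opening: 85.4
```

View pics/c11s.png

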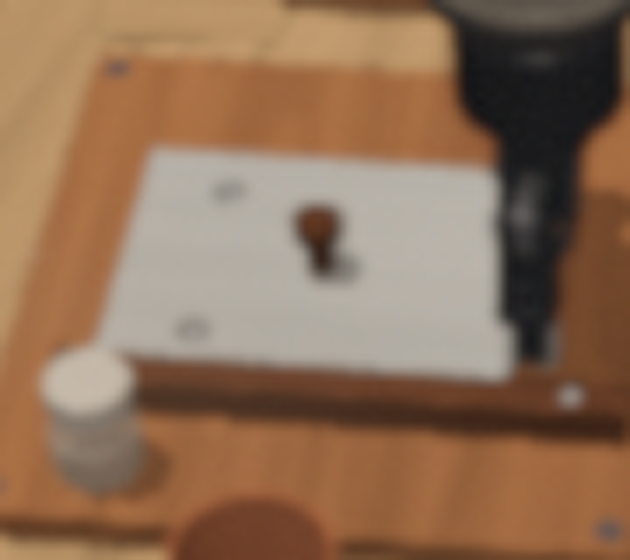

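```bash
python3 -m crank '[0,0,-0.1,0,0, 0,0,-0.1,0,0]'; python3 -m crank '[0,0,-0.1,0,0, 0,0,-0.1,0,0]'
```

```text
clock: 14.82
tcp_pos: [532.0, 7.5, 80.9]
ee_rot: [2.135, 0.178, -2.134]
wrist_force: [-1.1, -0.3, -1.1]
opening: 85.3
clock: 15.08
tcp_pos: [532.6, 7.6, 80.9]
ee_rot: [2.134, 0.178, -2.135]
wrist_force: [-4.9, -0.6, 1.0]
opening: 85.4
```

```bash
python3 -m crank '[0,0,-0.1,0,0, 0,0,-0.1,0,0]'; python3 -m crank '[0,0,-0.1,0,0, 0,0,-0.1,0,0]'
```

```text
clock: 15.32
tcp_pos: [532.8, 7.6, 80.8]
ee_rot: [2.132, 0.178, -2.137]
wrist_force: [-8.8, -1.5, 6.0]
opening: 85.2
clock: 15.58
tcp_pos: [533.0, 7.6, 80.7]
ee_rot: [2.13, 0.178, -2.138]
wrist_force: [-14.6, -2.4, 10.5]
opening: 85.4
```

The push is now stopped hard: 14.6 N with no motion, at base x ≈ -90, as expected for the seated stop. Backing out to look.

```bash
python3 -m crank '[0,0,1.5,0,0, 0,0,3,0,0, 0,0,4,0,0, -5,0,4,0,0, -10,0,4,0,0, -12,0,4,0,0]'; python3 -m crank '[0,8,0,0,0, 0,18,0,0,0, 0,18,0,0,0, 0,20,0,0,0, 0,20,0,0,0, 0,20,0,0,0]'
python3 - <<'E'
from h import *
t=manip.snapshot("side"); cv2.imwrite("pics/s12f.png",t); a=t[170:250,200:320]; cv2.imwrite("pics/c12s.png",cv2.resize(a,None,fx=6.5,fy=6.5,interpolation=cv2.INTER_CUBIC))
t=manip.snapshot("top"); cv2.imwrite("pics/t12f.png",t); a=t[115:245,200:350]; cv2.imwrite("pics/c12.png",cv2.resize(a,None,fx=4.6,fy=4.6,interpolation=cv2.INTER_CUBIC))
E
```

```text
clock: 16.32
tcp_pos: [495.9, 1.3, 203.8]
ee_rot: [2.139, 0.178, -2.13]
wrist_force: [-0.1, 0.7, -0.8]
opening: 85.3
clock: 17.08
tcp_pos: [528.4, -194.4, 200.8]
ee_rot: [2.134, 0.181, -2.134]
wrist_force: [-0.8, 0.1, -0.6]
opening: 85.2
```

View pics/c12s.png

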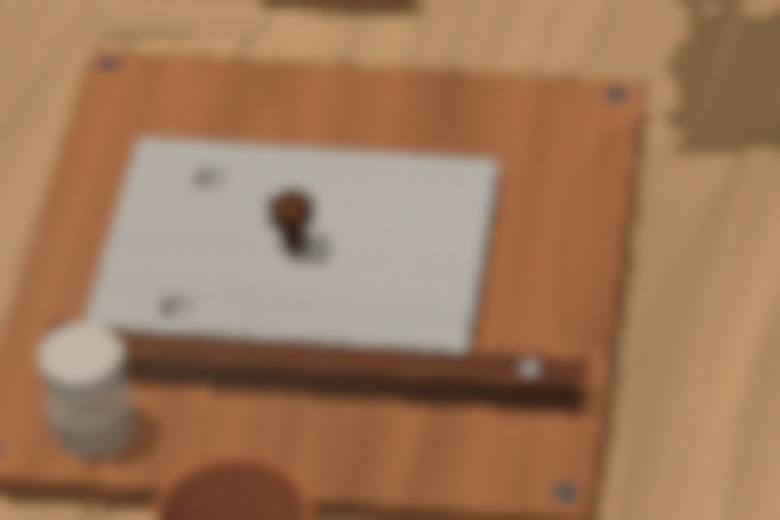

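View pics/c12.png

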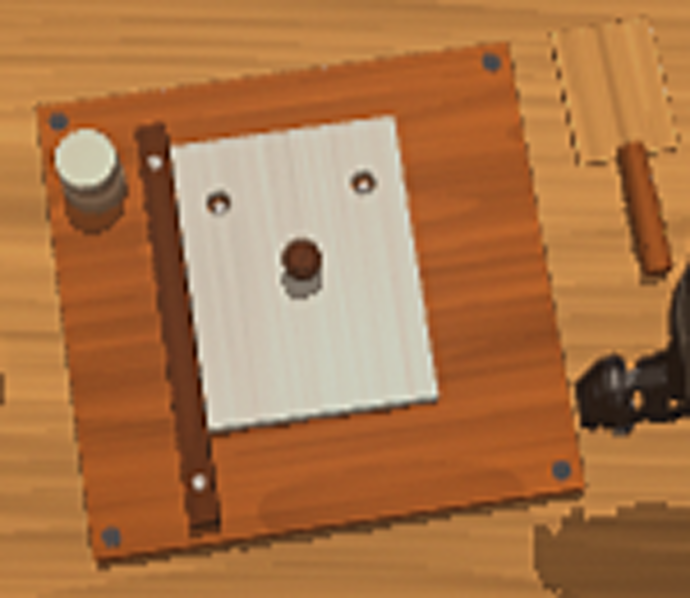

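```bash
python3 - <<'E'
from h import *
B={"top":(621.66,23.40,.1655),"side":(616.65,29.85,.1701)}
roi={"top0":(230,135,315,225),"top12":(232,135,300,215),"side0":(215,180,292,227),"side12":(208,184,282,228)}
from itertools import product
for k,fn in(("top0","top0"),("side0","side0"),("top12","t12f"),("side12","s12f")):
    n=k.rstrip("0123456789"); img=cv2.imread(f"pics/{fn}.png")
    C=order(plate_corners(n,img,roi[k]),n); cv2.imwrite(f"pics/mask_{k}.png",cv2.imread("pics/mask.png"))
    for pt in(.0524,.026,0):
        p,e=fit_plate(C,n,18+90*np.sin(pt),pt); b=B[n]
        c,s=np.cos(b[2]),np.sin(b[2]);d=p[:2]-b[:2]
        print(k,pt,"in base",np.round([c*d[0]+s*d[1],-s*d[0]+c*d[1]],1),"dyaw",round(p[2]-b[2],4),"res",round(e,2))
E
```

```text
top0 0.0524 in base [-13.8 -16.8] dyaw -0.0491 res 0.29
top0 0.026 in base [-13.3 -16.9] dyaw -0.0495 res 0.25
top0 0 in base [-12.8 -16.9] dyaw -0.0499 res 0.55
side0 0.0524 in base [-11.5 -19.1] dyaw -0.0451 res 1.13
side0 0.026 in base [-11.2 -21.4] dyaw -0.0566 res 1.46
side0 0 in base [-10.9 -23.8] dyaw -0.0677 res 1.88
top12 0.0524 in base [10.4  1.5] dyaw 0.0021 res 0.56
top12 0.026 in base [11.   1.5] dyaw 0.0018 res 0.31
top12 0 in base [11.5  1.4] dyaw 0.0015 res 0.21
side12 0.0524 in base [14.1  4.6] dyaw 0.0684 res 5.03
side12 0.026 in base [14.4  2.2] dyaw 0.057 res 4.75
side12 0 in base [14.8 -0.1] dyaw 0.0458 res 4.48
```

```bash
python3 - <<'E'
from h import *
b=(616.65,29.85,.1701)
C={"12":np.array([[87,328],[135,137],[499,157],[468,352]])/6.5+[200,170],"0":np.array([[187,271],[247,89],[579,132],[540,320]])/6+[190,170]}
for k in C:
  for pt in(.0524,.026,0):
    p,e=fit_plate(C[k],"side",18+90*np.sin(pt),pt)
    c,s=np.cos(b[2]),np.sin(b[2]);d=p[:2]-b[:2]
    print(k,pt,"in base",np.round([c*d[0]+s*d[1],-s*d[0]+c*d[1]],1),"dyaw",round(p[2]-b[2],4),"res",round(e,2))
a=cv2.imread("pics/s12f.png")[182:226,206:282];cv2.imwrite("pics/c13.png",cv2.resize(a,None,fx=10,fy=10,interpolation=cv2.INTER_CUBIC))
a=cv2.imread("pics/t12f.png")[138:175,235:290];cv2.imwrite("pics/c13t.png",cv2.resize(a,None,fx=12,fy=12,interpolation=cv2.INTER_CUBIC))
E
```

```text
12 0.0524 in base [11.9 -2.5] dyaw 0.0381 res 1.26
12 0.026 in base [12.2 -4.9] dyaw 0.026 res 0.88
12 0 in base [12.6 -7.2] dyaw 0.0143 res 0.75
0 0.0524 in base [-13.6 -21. ] dyaw -0.0427 res 0.37
0 0.026 in base [-13.4 -23.4] dyaw -0.0543 res 0.74
0 0 in base [-13.1 -25.7] dyaw -0.0655 res 1.16
```

View pics/c13.png

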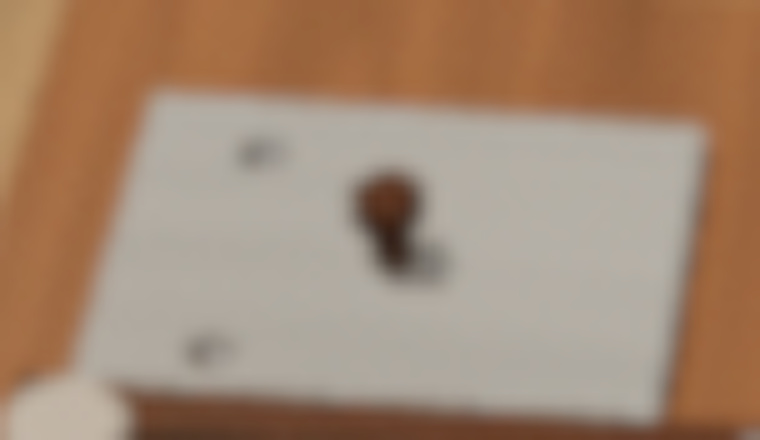

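View pics/c13t.png

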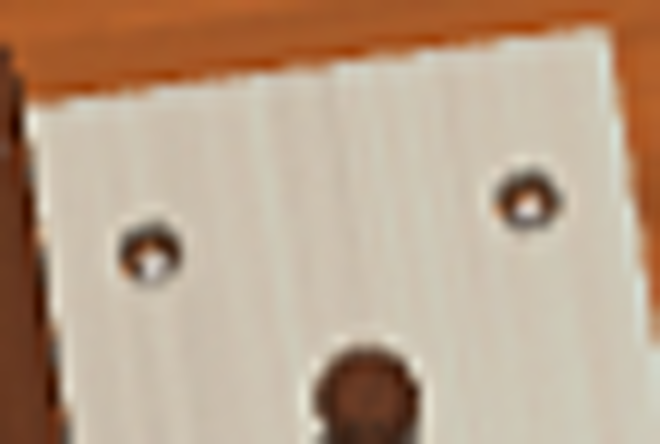

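```bash
python3 - <<'E'
from h import *
b=(616.65,29.85,.1701);c,s=np.cos(b[2]),np.sin(b[2])
def inb(P): d=P[:2]-np.array(b[:2]); return np.round([c*d[0]+s*d[1],-s*d[0]+c*d[1]],1)
f=np.array([135,137])/6.5+[200,170]; n=np.array([499,157])/6.5+[200,170]
print("final far z28/33/38",[inb(ray(f,"side",z)) for z in(28,33,38)],"near",inb(ray(n,"side",28)),"top says",(101.5,-68.6),(-78.5,-68.9))
f=np.array([247,89])/6+[190,170]; n=np.array([579,132])/6+[190,170]
print("init far z38",inb(ray(f,"side",38)),inb(ray(f,"side",28)),"near",inb(ray(n,"side",28)))
y=-.049;print("top says",[np.round([-13.8+90*k*np.cos(y)+70*np.sin(y),-16.8+90*k*np.sin(y)-70*np.cos(y)],1) for k in(1,-1)])
E
```

```text
final far z28/33/38 [array([105. , -73.4]), array([103.5, -67.9]), array([101.9, -62.5])] near [-77.8 -75. ] top says (101.5, -68.6) (-78.5, -68.9)
init far z38 [ 74.  -95.6] [  76.8 -106.8] near [-108.   -88.2]
top says [array([ 72.7, -91.1]), array([-107.1,  -82.3])]
```

With the side camera's constant offset removed, the far-right corner sits at flat height: the offset is -4.8 mm now and -4.5 mm at the start, and every 5 mm of height would shift it by about 5.5 mm. The flat model also fits the top view best (residual 0.21 px, plate at x 11.5, y 1.4). Both pins stand in their holes, so I'm handing in.

```bash
python3 - <<'E'
from workcell import manip
print(manip.state()['clock'],manip.state()['wrist_force']); print(manip.hand_in())
E
```

```text
17.175 [ 0.50154946 -0.91025824  0.01331704]
the job is handed in; nothing more can be done
None
```

I pushed the plate flush against the rail with both open fingertips on its right edge. I then pushed its near end along the rail until the holes dropped over the pins and the pins stopped it, at about 15 N with no further motion. I backed off to the right, clear of everything, and handed in at about 17 s of the 48 s allowed; no verdict was reported.

**Final checks:**
- **Top view:** it shows both pins inside their holes. The plate is at base x 11.5, y 1.4 with a yaw error of about 0.002 rad, so the holes are about 2 mm off the pins.
- **Flatness:** the flat model fits the top view best, and the right-hand corners in the side view agree once that camera's constant offset is removed.
- **Bystanders:** the jar, cup and spatula look unmoved in the pictures I viewed. I did not measure any of the five, nor look again at the bowl or the cluster pot.

**What disagreed:** the two cameras put the base about 8 mm apart. One automatic plate fit from the side camera failed with a residual of about 4.5 px, probably because the jar and rail hide the left edge, so I picked those corners by hand.

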